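Refit the ball handle on the club vice's keyed spindle

TASK

Put the loose two-ball handle back on the upright spindle of the golf-club vice: slip its hub over the spindle, turn it by feel under light pressure until the keyway drops over the key, then press it past the spring balls until it sits fully home and level on the collar, and let go. Never force or slam it (stay well under 90 N on the spindle), and leave the tin, the wrench, the iron head and the tray where they are.

Things in the scene. Friction and masses are not known exactly. Their poses are not given: they have to be found in the camera images.
- hub (a point): Centre of the loose handle's hub, half-way up. Bare steel, 0.4 to 0.6 kg, standing upright on the bench. Hub: block 48 (x) x 44 (y) x 48 mm high (underside 24 mm below here), flat sides facing +y and -y to grip from above. Upright through bore, 21.8 mm diameter, on its axis; keyway on the +x side, 10 mm wide, out to 17.5 mm from the axis, the bore's full length. z up.
- large_ball (a point): Centre of the handle's LARGE ball, 36 mm diameter, 78 mm from the hub's axis along the handle's +x on a 14 mm bar at half height: the keyway is on this side. Opposite (-x) is the SMALL ball, 24 mm, 84 mm out on a 12 mm bar. Axes as hub.
- seat (a point): Centre of the fixed collar's top face on the vice, 110 mm above the bench; axes of the vice, z up. Collar 32 mm diameter, 12 mm high, above a 58 mm square column. The hub must end standing on it: hub 24 mm above here. The oiled upright spindle rises from here: 20 mm diameter, 40 mm tall, the last 6 mm tapering to 12 mm. Everything else of the vice is lower than the collar.
- keytop (a point): On the spindle's axis, 26 mm above seat, level with the key's top end. Key 8 mm wide, out to 15.5 mm from the axis, reaching down to 1.5 mm above the seat. A hub out of line stops on it (hub 24 mm above here). The key's direction is NOT measured: anywhere within 0.6 rad either side of this point's +x. In line within about 0.08 rad the hub drops. The spindle is stiff and stays put.
- balllevel (a point): On the spindle's axis, 12 mm above seat, level with two sprung brass balls (16 mm diameter) that peep 2.2 mm out of the spindle at right angles to the key. A hub that has dropped over the key falls some 10 mm and is then held up on these balls (hub about 24 to 29 mm above here); it needs a downward push of 5 to 15 N besides its own weight to snap past them and go home.
- vice: The club-bending vice, bolted down: aluminium base 200 x 150 x 18 mm, 58 mm square steel column in its middle; a low jaw screw with a small tee bar, 55 mm above the bench, on its -x side. Origin: centre of the base's underside, 110 mm below seat.
- handle: The loose handle (see hub); origin at the centre of the hub's underside, axes as hub.
- tin: Bystander: closed tin, 64 mm diameter, 75 mm high. Origin: centre of its underside.
- wrench: Bystander: steel wrench lying flat, 170 mm long. Origin: its middle, underside.
- iron_head: Bystander: loose golf iron head, about 90 mm long, 69 mm high. Origin: middle of its sole.
- tray: Bystander: open plastic tray 110 x 160 x 30 mm with ferrules. Origin: centre of its underside.
Mind the look-alikes: they are no part of the job. What is shaped like the handle but yellow is not meant.

How it is judged:
On the way:
1. the hub is over the spindle's nose, on or just above the key (horizontal distance between hub and seat below 0.004 m and z of hub in the frame of seat below 0.056 m), for 0.05 s.
At the end, for the whole second after the job is handed in: The hub stands upright (within 0.06 rad) on the collar, its centre 24 mm (21 to 26.5) above the seat and within 3 mm of the spindle's axis, the keyway over the key, released and at rest (z of hub in the frame of seat between 0.021 and 0.0265 m and horizontal distance between hub and seat below 0.003 m and angle between hub's own z axis and vertical below 0.06 rad and linear speed of handle below 0.02 m/s); the robot touches nothing.
It fails at once if the handle is forced or slammed: over 90 N between it and the vice (contact force between handle and vice above 90 N).
It fails at once if the tin is moved by more than 30 mm (distance of tin from where it was at the start of the episode above 0.03 m).
It fails at once if the wrench is moved by more than 30 mm (distance of wrench from where it was at the start of the episode above 0.03 m).
It fails at once if the iron head is moved by more than 30 mm (distance of iron_head from where it was at the start of the episode above 0.03 m).
It fails at once if the tray is moved by more than 30 mm (distance of tray from where it was at the start of the episode above 0.03 m).
It also fails if it takes over 64 s, if anything falls off the work surface, if the arm or the gripper's body presses on something with over 40 N, if the wrist force passes 120 N, or if a joint passes its speed limit or range.

ROBOT

A 6-joint arm with a two-finger parallel gripper is mounted at the origin on the work surface. World frame = base frame: x ahead of the robot, y to its left, z up, the work surface at z = 0. Lengths are in m, angles in rad, forces in N, time in s.
With the tool pointing down it reaches from about 0.4 to 0.825 m from the base axis. Payload 7 kg.
Tool frame: the origin (TCP) lies midway between the tips of the shut fingers; the grasp point (between the pads) lies arm.hold_point_z behind it (arm.hold_point_z is the distance from the TCP to the grasp point, in m); z points along the fingers, y is the line along which they close (so a half turn about z gives the same grasp; the last joint's range is limited). The gripper opens to 88 mm and grips with 3 to 60 N. Pads are 19 mm wide; open, the fingers measure 130 mm over their backs; the gripper's body (78 mm by 193 mm) begins 47 mm behind the grasp point.
Start: joints at [0.288, 0.359, 0.012, 0, -1.224, -0.288], TCP at [0.675, -0, 0.227] pointing down, gripper open.
Joint ranges: [-3.07, 3.07], [-1.43, 2.12], [-1.02, 1.25], [-3.03, 1.67], [-3.05, -0], [-3.03, 3.03]. Speed limits (rad/s): [2.39, 2.39, 3.01, 3.14, 3.14, 3.14].

INTERFACE

Orientations are given as [roll, pitch, yaw] about the fixed x, y, z axes, in that order (R = Rz(yaw) Ry(pitch) Rx(roll)).
In Python, from station import arm gives the robot as it stands.
- The arm moves only by the shell command python3 -m crank 'ROWS' [OPENING] [FORCE]. ROWS is JSON, a list that holds one entry, the list of rows, each a list of 4 numbers: the shift along the tool's x, y, z in units of 25 mm (1.0 is 25 mm), then the turn about the tool's z in units of 5 degrees (1.0 is 5 degrees). A call has 1 to 12 rows; each row is the pose to reach, as a shift and turn from the pose commanded when the call began, along the tool's axes at that moment; what a row does not reach only later rows make up. A row lasts 1/8 s, in which the tool goes at most 62.5 mm and 10.7 degrees, less where a joint would pass 70% of its speed; a pose out of reach is approached as far as the arm can. A call with a gripper value outside its range is refused whole. OPENING is the closure, from 0 (fully open) to 1 (shut), set as the call begins (- or left out, the last holds). The fingers move at their own pace and stop on an object; FORCE is the grip in N (left out, the last holds). Time passes only in rows, so rows that repeat a pose let the fingers close. It gives the time, the measured TCP pose, the force, the opening and the grip force at its end, in the units of the state.
- arm.get_state(): the state, without advancing time (a new reading comes with each control period).
- arm.grab_frame(name): name is "scene" or "side" or "wrist"; returns (picture, depth): 400x640x3 uint8, red, green, blue; 400x640 float32, m along the optical axis (not along the pixel's ray), 0 where there is no reading.
- arm.get_calibration(name): a dict with "mtx" (3x3 intrinsics, pixels), "k1" (the pictures are not rectified: a ray, as slopes to the right and down, at radius r is drawn at 1 + k1 r^2 times it, then the intrinsics apply), "R" (3x3) and "t" (3): a world point X has camera coordinates R X + t; the wrist camera has in their place "mount" (4x4, takes a point from camera to tool coordinates, whose origin is the TCP and whose axes are the flange's). Camera axes: x right, y down, z forward; pixel columns grow to the right and rows downward; lengths in m; the calibration is good to about 2 mm. A picture is of the moment at which its call begins: read the wrist's pose just before it. get_calibration takes no time and is no camera call.
- arm.job_done(): hands the job in; it is judged then, once.
Trained networks look in the newest picture that a camera, given by its name, has taken for a name from the list of things; names that differ only in an ending like _2 or _b are one class to them, and where a whole thing is asked for, a point or a joint stands for the part that bears it (a point fixed in the world has none). Each returns a list of dicts, best first, with "score" (0 to 1); they miss things now and then, are a little off and sometimes report something else, mostly with a low value. They report only what shows in the picture. A call takes as long as a camera call. They do not tell look-alikes from the thing itself.
- arm.recognise(thing, camera): "extent" ([left, top, width, height] in pixels, round what is visible of it).
- arm.trace(thing, camera): "mask" (400x640 bool, what is visible of it) and "extent" ([left, top, width, height] in pixels, round what is visible of it).
The state is a dict: "t": time; "q": joint angles; "qd": joint speeds; "joint_efforts": joint torques, N m; "eef_pos": TCP position; "ee_rot": TCP orientation; "force": force on the tool from outside, world axes, zero at the start; "moment": the same for the moment, N m; "width": finger opening in m; "gripper_force": force on a finger pad.
Only numpy, scipy, OpenCV 4.12 (cv2) and the standard library are available. Lean on these libraries where they do the work, as an engineer would, in place of code of your own. Each camera call takes 0.05 s, during which the arm holds its last target. There are 200 camera calls.

## Working session

There is one attempt and no reset: what is moved stays moved. The work goes in short steps, Python scripts to look and compute and a shell command to move; the robot and the scene stay as the last step left them, time stands still between calls to the robot, and variables do not carry over. Pictures are saved under pics/ and viewed, at most 10 in all, crops included, and the job is handed in when it is done.

```bash
ls; mkdir -p pics
cat > h.py <<'E'
import numpy as np, cv2
from station import arm
from scipy.spatial.transform import Rotation as Ro
def pose():
    s=arm.get_state(); return s, np.array(s['eef_pos']), Ro.from_euler('xyz',s['ee_rot']).as_matrix()
def grab(cam):
    s,p,R=pose(); im,d=arm.grab_frame(cam); c=arm.get_calibration(cam)
    if 'mount' in c:
        M=np.array(c['mount']); T=np.eye(4);T[:3,:3]=R;T[:3,3]=p; W=T@M
    else:
        W=np.eye(4); W[:3,:3]=np.array(c['R']).T; W[:3,3]=-W[:3,:3]@np.array(c['t'])
    return im,d,c,W
def cloud(d,c,W):
    v,u=np.mgrid[0:400,0:640]; K=np.array(c['mtx'],float); k=c['k1']
    pts=np.stack([u,v],-1).reshape(-1,1,2).astype(np.float64)
    xy=cv2.undistortPoints(pts,K,np.array([k,0,0,0.])).reshape(400,640,2)
    P=np.dstack([xy[...,0]*d,xy[...,1]*d,d])
    return P@W[:3,:3].T+W[:3,3]
def save(n,im): cv2.imwrite('pics/'+n,im[...,::-1])
E
python3 - <<'E'
from h import *
s=arm.get_state(); print({k:np.round(v,3) for k,v in s.items()}, arm.hold_point_z)
out=[]
for cam in ['scene','side']:
    im,d,c,W=grab(cam); save(cam+'0.png',im); P=cloud(d,c,W); np.save(cam+'P.npy',P)
    print(cam,W[:3,3].round(3))
    for th in ['handle','vice','hub','large_ball']:
        for r in arm.trace(th,cam)[:3]:
            m=r['mask']&(d>0); q=P[m]; print(th,round(r['score'],2),r['extent'],np.median(q,0).round(3),np.percentile(q,2,0).round(3),np.percentile(q,98,0).round(3),im[m].mean(0).round())
E
```

```text
pics
{'t': np.float64(0.0), 'q': array([ 0.288,  0.359,  0.011, -0.   , -1.224, -0.288]), 'qd': array([-0.001, -0.   , -0.   , -0.   ,  0.001, -0.   ]), 'joint_efforts': array([-1.0000e-03, -5.8273e+01,  2.9306e+01,  6.9970e+00,  7.0000e-03,
       -0.0000e+00]), 'eef_pos': array([ 0.674, -0.   ,  0.226]), 'ee_rot': array([ 3.14 , -0.   , -1.571]), 'force': array([-0.727, -0.617,  0.068]), 'moment': array([ 0.039, -0.001,  0.016]), 'gripper_force': np.float64(0.0), 'width': np.float64(0.088)} 0.0188
scene [1.143 0.183 1.207]
handle 0.93 [191.0, 169.3, 35.6, 30.8] [ 0.624 -0.585  0.031] [ 0.595 -0.67  -0.003] [ 0.644 -0.501  0.05 ] [140. 130.  69.]
handle 0.63 [322.3, 193.3, 10.6, 44.9] [ 0.509 -0.151  0.035] [ 0.45  -0.201  0.004] [ 0.572 -0.099  0.051] [127. 122. 123.]
handle 0.6 [267.4, 129.8, 24.5, 30.8] [ 0.347 -0.467  0.035] [ 0.295 -0.548  0.001] [ 0.385 -0.403  0.052] [139. 127.  60.]
vice 0.97 [380.9, 234.3, 62.6, 75.8] [0.567 0.181 0.029] [0.444 0.11  0.009] [0.643 0.254 0.126] [137. 136. 137.]
hub 0.82 [323.0, 194.1, 12.8, 33.7] [ 0.505 -0.153  0.035] [ 0.448 -0.202  0.002]
[... 1240 characters left out ...]
0.032] [ 0.593 -0.682  0.   ] [ 0.652 -0.506  0.051] [130. 112.  38.]
hub 0.92 [309.0, 233.7, 59.6, 24.6] [ 0.496 -0.351  0.032] [ 0.426 -0.392  0.003] [ 0.579 -0.301  0.051] [130. 111.  35.]
hub 0.81 [317.7, 270.1, 22.7, 50.3] [ 0.327 -0.494  0.034] [ 0.281 -0.565  0.004] [ 0.378 -0.412  0.051] [140. 121.  36.]
large_ball 0.94 [404.8, 252.4, 44.9, 39.4] [ 0.606 -0.606  0.033] [ 0.593 -0.682  0.002] [ 0.639 -0.512  0.051] [125. 107.  32.]
large_ball 0.74 [288.8, 198.3, 18.7, 37.6] [ 0.501 -0.152  0.034] [ 0.443 -0.208  0.002] [ 0.57  -0.085  0.051] [111. 103. 102.]
large_ball 0.69 [312.1, 237.1, 60.6, 16.8] [ 0.497 -0.353  0.031] [ 0.426 -0.392  0.003] [ 0.582 -0.304  0.051] [126. 108.  33.]
```

View pics/scene0.png

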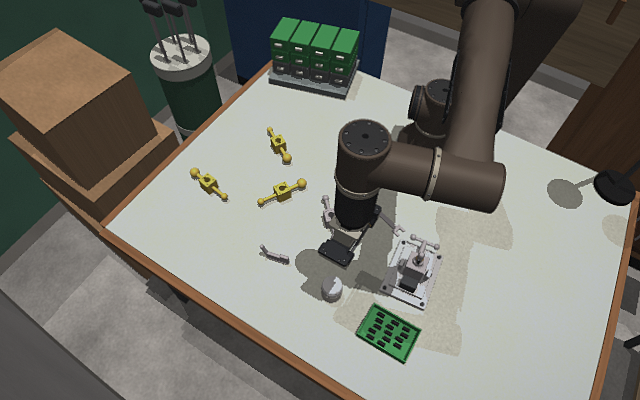

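Run:
```python
from h import *
P=np.load('sceneP.npy')
# handle pts near
for (a,b) in [((0.40,-0.26),(0.61,-0.04)),((0.42,0.05),(0.68,0.29))]:
  for f in ['sceneP.npy','sideP.npy']:
    P=np.load(f).reshape(-1,3)
    m=(P[:,0]>a[0])&(P[:,0]<b[0])&(P[:,1]>a[1])&(P[:,1]<b[1])
    z0=0.04 if a[1]<0 else 0.105
    q=P[m&(P[:,2]>z0)&(P[:,2]<0.17)]; print(f,len(q),q.mean(0).round(4),q.min(0).round(3),q.max(0).round(3))
c=arm.get_calibration('wrist'); print(np.array(c['mount']).round(3),np.array(c['mtx']).round(1),c['k1'])
for th in ['tin','wrench','iron_head','tray']:
    P=np.load('sideP.npy')
    for r in arm.trace(th,'side')[:2]: q=P[r['mask']]; print(th,round(r['score'],2),np.percentile(q,3,0).round(3),np.percentile(q,97,0).round(3))
```

```text
sceneP.npy 91 [ 0.5132 -0.1501  0.047 ] [ 0.485 -0.174  0.04 ] [ 0.543 -0.132  0.053]
sideP.npy 132 [ 0.5131 -0.1419  0.0465] [ 0.479 -0.177  0.04 ] [ 0.572 -0.083  0.055]
sceneP.npy 114 [0.5497 0.1805 0.1274] [0.535 0.165 0.105] [0.561 0.197 0.153]
sideP.npy 84 [0.541  0.1743 0.1256] [0.527 0.165 0.105] [0.561 0.196 0.153]
[[ 0.001 -0.958 -0.287  0.078]
 [ 1.     0.001 -0.001  0.001]
 [ 0.001 -0.287  0.958 -0.158]
 [ 0.     0.     0.     1.   ]] [[328.7   0.  318.3]
 [  0.  328.7 195.9]
 [  0.    0.    1. ]] -0.042612021381484955
tin 0.62 [ 0.701 -0.042  0.005] [0.756 0.012 0.078]
wrench 0.56 [ 0.364 -0.073  0.002] [0.429 0.07  0.012]
iron_head 0.5 [ 0.71  -0.267 -0.001] [ 0.785 -0.179  0.062]
tray 0.8 [ 0.697  0.118 -0.   ] [0.812 0.283 0.032]
tray 0.43 [ 0.443 -0.208  0.001] [ 0.569 -0.088  0.051]
```

```bash
python3 -m crank '[[[2,2,-0.5,0],[4,4,-1,0],[5.8,6,-1,0],[5.8,6.5,-1,0],[5.8,6.5,-1,0],[5.8,6.5,-1,0]]]' 0
cat > hd.py <<'E'
from h import *
import sys
im,d,c,W=grab('wrist'); save(sys.argv[1],im); P=cloud(d,c,W); np.save('wP.npy',P)
s,p,R=pose(); print(p.round(4),np.round(s['ee_rot'],3),np.round(s['q'],3))
for r in arm.trace('handle','wrist')[:3]:
    m=r['mask']&(d>0); q=P[m]; print(round(r['score'],2),r['extent'],np.median(q,0).round(3),np.percentile(q,1,0).round(3),np.percentile(q,99,0).round(3),im[m].mean(0).round())
E
python3 hd.py w1.png
```

```text
t: 1.45
eef_pos: [0.513, -0.145, 0.2519]
ee_rot: [-3.141, 0.0, -1.571]
force: [-0.6, 0.3, 0.2]
width: 0.0877
gripper_force: 0.0
[ 0.5132 -0.1447  0.2516] [-3.141 -0.    -1.57 ] [ 0.093  0.108 -0.261  0.    -1.201 -0.093]
0.97 [259.9, 109.6, 124.9, 113.5] [ 0.513 -0.142  0.037] [ 0.444 -0.209  0.001] [ 0.579 -0.078  0.049] [85. 80. 81.]
0.57 [308.8, 0.0, 93.4, 33.5] [ 0.45  -0.311  0.034] [ 0.427 -0.325  0.001] [ 0.518 -0.29   0.047] [132. 114.  12.]
```

View pics/w1.png

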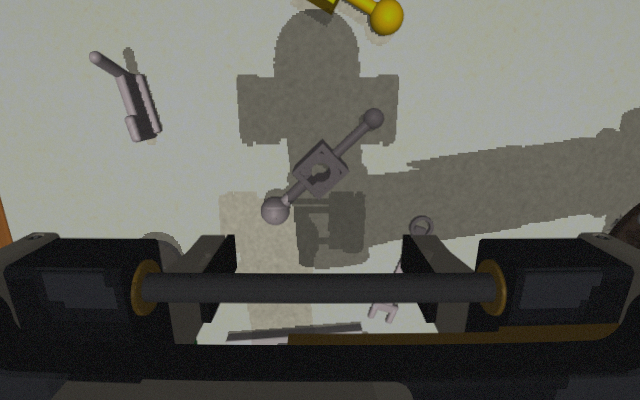

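```bash
cat > fit.py <<'E'
from h import *
P=np.load('wP.npy').reshape(-1,3)
a=np.array([0.513,-0.142])
m=(np.hypot(*(P[:,:2]-a).T)<0.045)&(P[:,2]>0.044)&(P[:,2]<0.053)
q=P[m]; r=cv2.minAreaRect((q[:,:2]*1000).astype(np.float32)); print('hub',len(q),r,q[:,2].mean())
def ball(lo,rad,guess):
    from scipy.optimize import least_squares
    m=(np.hypot(*(P[:,:2]-guess).T)<rad+.004)&(P[:,2]>0.02)&(P[:,2]<0.05); q=P[m]
    f=lambda c:np.linalg.norm(q-c,axis=1)-rad
    s=least_squares(f,[*guess,0.024],loss='soft_l1',f_scale=.001); print(len(q),s.x.round(4),np.abs(s.fun).mean()); return s.x
im=P.reshape(400,640,3)
L=ball(0,.018,im[211,275,:2]); S=ball(0,.012,im[118,373,:2])
v=L-S; y=np.arctan2(v[1],v[0]); print('yaw',y,np.degrees(y),np.linalg.norm(v),'hub from balls',S+v*84/162, L-v*78/162)
E
python3 fit.py
```

```text
hub 1318 ((510.18634033203125, -143.0526123046875), (47.958770751953125, 44.30617141723633), 44.183685302734375) 0.047810328699252676
726 [ 0.5663 -0.0893  0.024 ] 0.0009876261273213504
379 [ 0.4502 -0.1997  0.0243] 0.0007424915594434775
yaw 0.7602426213162875 43.55869360738575 0.16020927101797125 hub from balls [ 0.51036586 -0.14248338  0.02415639] [ 0.51036586 -0.14248338  0.02415639]
```

```bash
python3 -m crank '[[[0,0,1,2],[0,0,2,4],[-0.09,0.09,3,6],[-0.09,0.09,4.5,8],[-0.09,0.09,6.5,9.24],[-0.09,0.09,8,9.24],[-0.09,0.09,9.2,9.24],[-0.09,0.09,9.68,9.24],[-0.09,0.09,9.68,9.24],[-0.09,0.09,9.68,9.24]]]' 0; python3 -m crank '[[[0,0,0,0],[0,0,0,0],[0,0,0,0],[0,0,0,0],[0,0,0,0],[0,0,0,0]]]' 1 45
```

```text
t: 2.8
eef_pos: [0.5112, -0.1426, 0.0105]
ee_rot: [-3.14, 0.001, -2.377]
force: [-0.3, 0.0, 0.1]
width: 0.0875
gripper_force: 0.0
t: 3.55
eef_pos: [0.5102, -0.1428, 0.0096]
ee_rot: [-3.142, -0.0, -2.377]
force: [0.3, 0.0, 1.4]
width: 0.0438
gripper_force: 45.0
```

Run:
```python
from h import *
im,d,c,W=grab('scene'); save('scene1.png',im[180:340,340:500].repeat(4,0).repeat(4,1)[:600]); P=cloud(d,c,W)
for r in arm.trace('vice','scene')[:1]:
    q=P[r['mask']&(d>0)]; b=q[(q[:,2]>0.008)&(q[:,2]<0.026)]; print(cv2.minAreaRect((b[:,:2]*1000).astype(np.float32)))
    b=q[(q[:,2]>0.112)]; print(b.mean(0),b.max(0)); b=q[(q[:,2]>0.04)&(q[:,2]<0.07)]; print(b.min(0),b.mean(0))
```

```text
((541.8880004882812, 180.7725830078125), (204.47557067871094, 152.22161865234375), 5.817488193511963)
[0.54956136 0.18100601 0.13587261] [0.56065294 0.19273301 0.15310569]
[0.43718274 0.12341576 0.04000658] [0.54321394 0.180278   0.05925281]
```

```bash
python3 -m crank '[[[0,0,-0.3,0],[0,0,-1,0],[0,0,-2.2,0],[0,0,-3.6,0],[0,0,-5,0],[-0.8,0.4,-6.2,0],[-2,0.9,-7.2,1],[-3.3,1.5,-7.8,2],[-4.7,2.1,-8,3.2],[-6.1,2.8,-8,4.4],[-7.5,3.4,-8,5.6],[-8.7,3.95,-8,6.8]]]' 1 45; python3 -m crank '[[[-0.7,0.3,0,0.6],[-1.09,0.5,0,0.8],[-1.09,0.5,0,0.8],[-1.09,0.5,0,0.8],[-1.09,0.5,0,0.8]]]'
```

```text
t: 5.15
eef_pos: [0.5982, 0.0803, 0.2088]
ee_rot: [3.141, -0.002, -2.974]
force: [1.4, -0.2, -5.6]
width: 0.044
gripper_force: 45.0
t: 5.78
eef_pos: [0.6231, 0.0954, 0.2097]
ee_rot: [3.141, -0.0, -3.041]
force: [-0.3, 0.3, -6.0]
width: 0.0436
gripper_force: 45.0
```

```bash
cat > sp.py <<'E'
from h import *
import sys
from scipy.optimize import least_squares
im,d,c,W=grab('wrist'); P=cloud(d,c,W); np.save('wP.npy',P); save('w2.png',im)
s,p,R=pose(); print(p.round(4),np.round(s['ee_rot'],4),np.round(s['q'],2))
V=np.array([0.543,0.181]); Q=P.reshape(-1,3); r=np.hypot(*(Q[:,:2]-V).T)
for lo,hi in [(.145,.155),(.14,.145),(.133,.14),(.126,.133),(.116,.126),(.105,.114),(.09,.102)]:
    q=Q[(r<.05)&(Q[:,2]>lo)&(Q[:,2]<hi)]
    if len(q)>3: print(lo,len(q),q.mean(0).round(4),q.min(0).round(4),q.max(0).round(4))
b=Q[(r<.14)&(Q[:,2]>.012)&(Q[:,2]<.024)]; print('base',cv2.minAreaRect((b[:,:2]*1000).astype(np.float32)))
b=Q[(r<.05)&(Q[:,2]>.085)&(Q[:,2]<.103)]; print('col',cv2.minAreaRect((b[:,:2]*1000).astype(np.float32)))
print([(round(x['score'],2),x['extent']) for x in arm.recognise('vice','wrist')[:2]])
# zoom crop around spindle
m=(P[...,2]>.105)&(P[...,2]<.156)&(np.hypot(P[...,0]-V[0],P[...,1]-V[1])<.04); v,u=np.nonzero(m); v0,u0=int(v.mean()),int(u.mean()); print('px',u0,v0)
v1=max(0,v0-45);u1=max(0,u0-60); save('w2c.png',cv2.resize(im[v1:v1+90,u1:u1+120],None,fx=6,fy=6,interpolation=cv2.INTER_CUBIC)); print('crop',u1,v1)
E
python3 sp.py
```

```text
[0.6232 0.0955 0.2098] [ 3.1415e+00  2.0000e-04 -3.0406e+00] [ 0.46  0.3  -0.12 -0.   -1.16 -1.93]
0.145 599 [0.5423 0.1786 0.1487] [0.5329 0.1698 0.145 ] [0.5518 0.1895 0.1524]
0.14 142 [0.5419 0.1751 0.1433] [0.533  0.17   0.1401] [0.5519 0.19   0.145 ]
0.133 191 [0.5489 0.1766 0.1362] [0.5331 0.1698 0.1331] [0.5582 0.1854 0.1399]
0.126 144 [0.5453 0.1732 0.1293] [0.533  0.1687 0.1261] [0.558  0.1785 0.1329]
0.116 161 [0.5458 0.1733 0.1226] [0.5329 0.1679 0.1162] [0.558  0.1788 0.126 ]
0.105 612 [0.5408 0.1724 0.1101] [0.5268 0.1639 0.1051] [0.5583 0.1898 0.114 ]
0.09 4349 [0.5444 0.1773 0.0979] [0.5108 0.1328 0.09  ] [0.5782 0.2299 0.102 ]
base ((542.32958984375, 180.30776977539062), (199.10960388183594, 150.0709228515625), 5.684982776641846)
col ((543.8991088867188, 180.35447692871094), (60.993995666503906, 97.39954376220703), 5.979794025421143)
[(0.97, [333.4, 1.9, 161.5, 194.0])]
px 443 108
crop 383 63
```

View pics/w2.png

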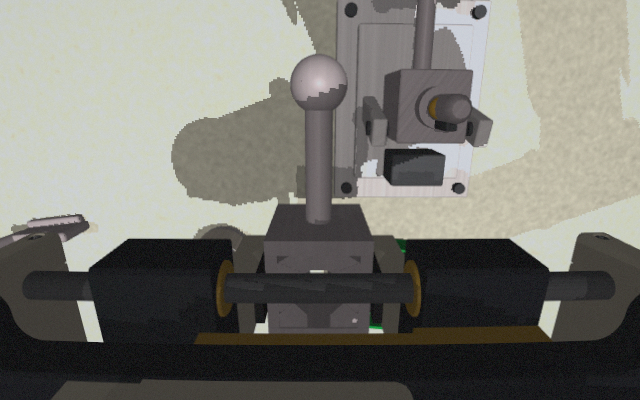

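View pics/w2c.png

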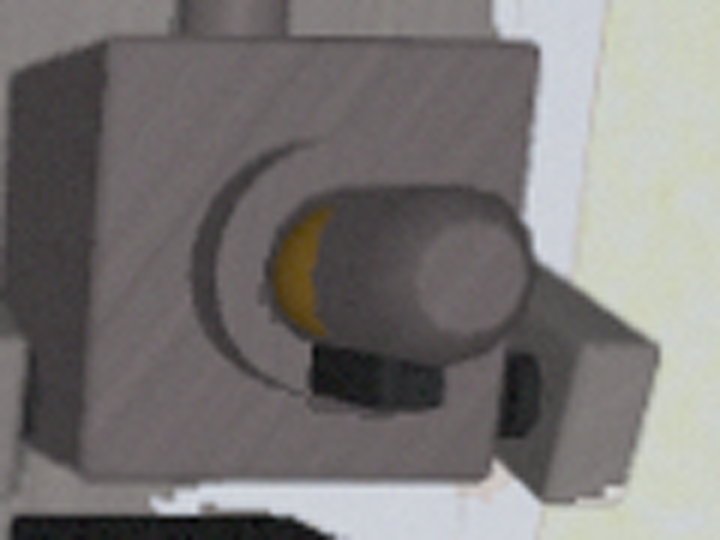

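```bash
cat > key.py <<'E'
from h import *
from scipy.optimize import least_squares
Q=np.load('wP.npy').reshape(-1,3); V=np.array([.5427,.18])
r=np.hypot(*(Q[:,:2]-V).T); z=Q[:,2]
top=Q[(r<.012)&(z>.1495)]; cm=top.mean(0); print('nose disc',len(top),cm.round(4),cv2.minEnclosingCircle((top[:,:2]*1000).astype(np.float32)))
q=Q[(r<.0125)&(z>.114)&(z<.142)]
# exclude key: |y-...| only tool -y side
q=q[(q[:,0]<V[0]+.004)&(q[:,1]<V[1])]
f=lambda c:np.hypot(q[:,0]-c[0],q[:,1]-c[1])-.010
s=least_squares(f,V,loss='soft_l1',f_scale=.0005); A=s.x; print('cyl axis',A.round(4),len(q),np.abs(s.fun).mean())
C=(A+np.array([.5423,.1803])+cm[:2])/3; print('C',C.round(4))
for C in (A,C,cm[:2]):
    e=Q[:,:2]-C; rr=np.hypot(*e.T)
    for lo,hi in [(.1335,.139),(.114,.133)]:
        k=e[(rr>.0115)&(rr<.018)&(z>lo)&(z<hi)]
        a=np.degrees(np.arctan2(k[:,1],k[:,0])); print('key',len(k),np.median(a).round(1),np.percentile(a,[3,97]).round(1),k.mean(0).round(4), k.min(0).round(4),k.max(0).round(4))
        if lo>.12: print(cv2.minAreaRect((k*1000).astype(np.float32)))
# handle pose in hand
m=(np.abs(Q[:,0]-.53)<.03)
im=Q.reshape(400,640,3); print('ball px',im[83,319],im[83,300],im[200,319])
g=im[83,319,:2]; b=Q[(np.hypot(*(Q[:,:2]-g).T)<.016)&(z>.19)]
s=least_squares(lambda c:np.linalg.norm(b-c,axis=1)-.012,[*g,.22],loss='soft_l1',f_scale=.001); print('small ball',len(b),s.x.round(4),np.abs(s.fun).mean())
E
python3 key.py
```

```text
nose disc 252 [0.5423 0.1796 0.1503] ((542.1349487304688, 179.5194854736328), 6.8754754066467285)
cyl axis [0.5426 0.1801] 267 0.0005617153257582961
C [0.5424 0.18  ]
key 66 4.3 [-9.9 23.4] [0.0132 0.0011] [ 0.0107 -0.0022] [0.0157 0.0053]
((13.265646934509277, 1.5932509899139404), (4.439700603485107, 7.502053260803223), 5.8537797927856445)
key 83 -9.4 [-103.    -5.7] [ 0.0092 -0.0051] [-0.0036 -0.0121] [ 0.0155 -0.0013]
key 68 4.7 [-9.3 23.5] [0.0133 0.0012] [ 0.0109 -0.0021] [0.0159 0.0054]
((13.44846248626709, 1.6888010501861572), (4.439700603485107, 7.502053260803223), 5.8537797927856445)
key 78 -8.6 [-98.6  -5.2] [ 0.0103 -0.0044] [-0.0035 -0.0121] [ 0.0156 -0.0012]
key 74 6.9 [-7.3 25.1] [0.0132 0.0017] [ 0.0104 -0.0017] [0.016  0.0058]
((13.406437873840332, 2.091804265975952), (4.708824157714844, 7.672828674316406), 11.010689735412598)
key 63 -6.2 [-76.   -3.4] [ 0.0126 -0.0024] [ 0.0002 -0.0116] [ 0.0158 -0.0008]
ball px [0.53975388 0.08709943 0.23588145] [0.54043204 0.07977966 0.2343069 ] [0.58826706 0.0920962  0.22993515]
small ball 4036 [0.5422 0.0872 0.2447] 0.030707960591626775
```

```bash
python3 -m crank '[[[0.5,0.7,0,0],[1.2,1.6,0,-0.15],[1.9,2.5,0,-0.15],[2.5,3.2,0,-0.15],[2.875,3.69,0,-0.15],[2.875,3.69,0.4,-0.15],[2.875,3.69,0.9,-0.15],[2.875,3.69,1.4,-0.15],[2.875,3.69,1.6,-0.15],[2.875,3.69,1.6,-0.15],[2.875,3.69,1.6,-0.15],[2.875,3.69,1.6,-0.15]]]'; python3 -c "
from h import *
s,p,R=pose();print(p,s['ee_rot'],s['force'],s['moment'],R.T@(np.array([.5424,.18,p[2]])-p)/.025)"
```

```text
t: 7.38
eef_pos: [0.543, 0.1806, 0.17]
ee_rot: [3.141, 0.001, -3.027]
force: [-0.8, 0.3, -5.9]
width: 0.0438
gripper_force: 45.0
[0.54301694 0.18060822 0.1700147 ] [ 3.14128403e+00  7.24593113e-04 -3.02726008e+00] [-0.7611824   0.27495131 -5.8617161 ] [-0.00837252 -0.13640915 -0.00406078] [ 2.72919979e-02 -2.13546967e-02 -2.63662369e-05]
```

```bash
python3 -m crank '[[[0.03,-0.02,0.1,0],[0.03,-0.02,0.25,0],[0.03,-0.02,0.4,0],[0.03,-0.02,0.55,0],[0.03,-0.02,0.7,0],[0.03,-0.02,0.8,0],[0.03,-0.02,0.85,0],[0.03,-0.02,0.85,0]]]'; python3 -m crank '[[[0,0,0.04,0],[0,0,0.08,0],[0,0,0.12,0],[0,0,0.16,0],[0,0,0.16,0]]]'
```

```text
t: 8.38
eef_pos: [0.5421, 0.1799, 0.1483]
ee_rot: [-3.142, -0.0, -3.027]
force: [-0.4, -0.3, -5.1]
width: 0.0437
gripper_force: 45.0
t: 9.0
eef_pos: [0.542, 0.1799, 0.1442]
ee_rot: [-3.142, -0.0, -3.027]
force: [-0.3, -0.0, -5.2]
width: 0.0441
gripper_force: 45.0
```

```bash
python3 -m crank '[[[0,0,0.04,0],[0,0,0.08,0],[0,0,0.12,0],[0,0,0.12,0]]]'; python3 -c "
from h import *
s,p,R=pose();print(p,s['ee_rot'],s['force'],s['moment'])"
```

```text
t: 9.5
eef_pos: [0.542, 0.1799, 0.1412]
ee_rot: [-3.142, -0.0, -3.027]
force: [-0.0, -0.5, -5.6]
width: 0.0442
gripper_force: 45.0
[0.54203024 0.1799131  0.14120096] [-3.14150132e+00 -1.58584020e-04 -3.02728539e+00] [-0.03565843 -0.47629672 -5.61902755] [-0.0270561  -0.09688708  0.04189382]
```

```bash
python3 -m crank '[[[0,0,0.04,0],[0,0,0.08,0],[0,0,0.12,0],[0,0,0.16,0],[0,0,0.16,0]]]'; python3 -m crank '[[[0,0,0.03,0],[0,0,0.06,0],[0,0,0.06,0]]]';python3 -m crank '[[[0,0,0.03,0],[0,0,0.06,0],[0,0,0.06,0]]]'
```

```text
t: 10.12
eef_pos: [0.542, 0.1799, 0.1372]
ee_rot: [-3.141, -0.0, -3.027]
force: [0.8, 0.3, -4.8]
width: 0.044
gripper_force: 45.0
t: 10.5
eef_pos: [0.5421, 0.1799, 0.1357]
ee_rot: [-3.142, -0.0, -3.027]
force: [0.3, -0.2, -5.7]
width: 0.0439
gripper_force: 45.0
t: 10.88
eef_pos: [0.5424, 0.1802, 0.1346]
ee_rot: [3.141, 0.001, -3.027]
force: [-0.5, -0.2, -3.5]
width: 0.0438
gripper_force: 45.0
```

```bash
python3 -m crank '[[[0,0,0.03,0],[0,0,0.06,0],[0,0,0.06,0]]]';python3 -m crank '[[[0,0,0.03,0],[0,0,0.06,0],[0,0,0.06,0]]]'
```

```text
t: 11.25
eef_pos: [0.5425, 0.1802, 0.1338]
ee_rot: [3.141, 0.001, -3.027]
force: [-2.2, 1.8, 5.3]
width: 0.0434
gripper_force: 45.0
t: 11.62
eef_pos: [0.5427, 0.1801, 0.1328]
ee_rot: [3.141, 0.002, -3.027]
force: [-2.6, 0.1, 9.2]
width: 0.0435
gripper_force: 45.0
```

```bash
python3 -m crank '[[[0,0,0.03,0],[0,0,0.06,0],[0,0,0.06,0]]]';python3 -m crank '[[[0,0,0.03,0],[0,0,0.06,0],[0,0,0.06,0]]]'
```

```text
t: 12.0
eef_pos: [0.5425, 0.1801, 0.1304]
ee_rot: [3.141, 0.001, -3.027]
force: [-0.7, 0.7, 3.9]
width: 0.0438
gripper_force: 45.0
t: 12.38
eef_pos: [0.5423, 0.18, 0.1281]
ee_rot: [3.142, 0.0, -3.027]
force: [1.2, 1.2, 1.1]
width: 0.0438
gripper_force: 45.0
```

```bash
python3 -m crank '[[[0,0,0.04,0],[0,0,0.08,0],[0,0,0.12,0],[0,0,0.16,0],[0,0,0.2,0],[0,0,0.2,0]]]';python3 -m crank '[[[0,0,0.03,0],[0,0,0.06,0],[0,0,0.09,0],[0,0,0.09,0]]]'
```

```text
t: 13.12
eef_pos: [0.5421, 0.18, 0.123]
ee_rot: [3.142, 0.0, -3.027]
force: [2.9, 0.1, 0.3]
width: 0.044
gripper_force: 45.0
t: 13.62
eef_pos: [0.5421, 0.18, 0.1209]
ee_rot: [3.142, 0.0, -3.027]
force: [1.8, -0.2, 0.7]
width: 0.0438
gripper_force: 45.0
```

```bash
python3 -m crank '[[[0,0,0.03,0],[0,0,0.05,0],[0,0,0.05,0]]]'
```

```text
t: 14.0
eef_pos: [0.5421, 0.18, 0.1197]
ee_rot: [3.142, 0.0, -3.027]
force: [2.8, 0.4, 1.5]
width: 0.0438
gripper_force: 45.0
```

```bash
python3 -m crank '[[[0,0,0.02,0],[0,0,0.04,0],[0,0,0.04,0]]]'; python3 -m crank '[[[0,0,0.02,0],[0,0,0.04,0],[0,0,0.04,0]]]'
```

```text
t: 14.38
eef_pos: [0.5421, 0.18, 0.1195]
ee_rot: [3.142, 0.0, -3.027]
force: [-1.5, 0.0, 8.2]
width: 0.0436
gripper_force: 45.0
t: 14.75
eef_pos: [0.5422, 0.18, 0.1195]
ee_rot: [3.142, 0.001, -3.027]
force: [-4.4, 0.1, 15.2]
width: 0.0434
gripper_force: 45.0
```

```bash
python3 -m crank '[[[0,0,-0.04,0],[0,0,-0.04,0],[0,0,-0.04,0],[0,0,-0.04,0],[0,0,-0.04,0],[0,0,-0.04,0]]]' 0; python3 -m crank '[[[0,0,-0.3,0],[0,0,-1,0],[0,0,-2,0],[0,0,-3,0],[0.5,-1,-4,0],[1,-2,-4.5,0],[1,-3,-4.5,0],[1,-3,-4.5,0],[1,-3,-4.5,0]]]'
python3 - <<'E'
from h import *
im,d,c,W=grab('wrist'); P=cloud(d,c,W); save('w3.png',im); Q=P.reshape(-1,3)
r=np.hypot(Q[:,0]-.5424,Q[:,1]-.18); q=Q[(r<.034)&(Q[:,2]>.154)&(Q[:,2]<.164)]
print(len(q),q.mean(0).round(4),cv2.minAreaRect((q[:,:2]*1000).astype(np.float32)))
A=np.c_[q[:,:2]-[.5424,.18],np.ones(len(q))]; print(np.linalg.lstsq(A,q[:,2],rcond=None)[0])
E
```

```text
t: 15.5
eef_pos: [0.542, 0.1799, 0.1187]
ee_rot: [-3.142, -0.0, -3.027]
force: [1.1, 0.6, -0.5]
width: 0.0873
gripper_force: 0.0
t: 16.62
eef_pos: [0.5256, 0.1022, 0.2312]
ee_rot: [3.142, -0.0, -3.028]
force: [0.5, 0.1, -0.2]
width: 0.0876
gripper_force: 0.0
1915 [0.5337 0.1751 0.1579] ((541.682373046875, 180.03482055664062), (48.42060852050781, 44.54082107543945), 6.965122699737549)
[0.0086195  0.00764024 0.15800489]
```

View pics/w3.png

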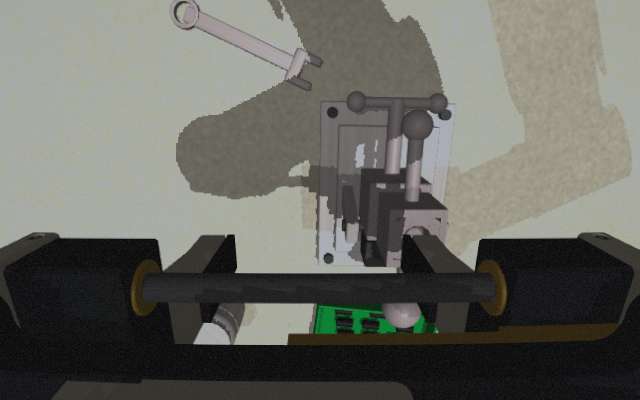

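The picture shows the handle standing on the vice: hub near (417,225), small ball at (417,125), large ball at (403,313). Its top measures z = 0.158, so the hub centre is 24 mm above the seat. It is level and the gripper is clear.

```bash
python3 -c "
from station import arm
print(arm.job_done())"
```

```text
the job is handed in; nothing more can be done
None
```

The handle is back on the vice spindle, keyed and seated level on the collar, and released. The job was handed in after about 17 s. No verdict came back, but the last wrist picture put the hub 24 mm above the seat and about 1 mm off the axis, and the bystanders were never touched.

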